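# Undock the exposure lamp's power pack and park it

### The job

The power pack of the exposure lamp is charged. Pull it straight out of its charging dock, against the detent that holds its plug, then slide it flat across the table, without lifting or tipping it, until it lies squarely inside the rectangle of masking tape. Leave the bottles and tins where they are.

Things in the scene. Friction and masses are not known exactly. Their poses are not given: they have to be found in the camera images.
- pack: Grey power pack, 170 mm long (x), 96 wide (y), 0.6 kg. Origin: centre of its underside, z up. Along x: raised grip block from -85 to 0 mm, 52 mm high, ending in an upright step face that looks to +x; low waist to 45 mm, 96 wide, 30 mm high; narrow dark plug to 85 mm, 70 wide, 3 to 25 mm above the table, with a 4 mm bump on top. Comes out along its -x.
- pack_step (a point): On the pack: middle of the top edge of the step face, x = 0, 52 mm above the underside; axes as the pack. Docked, the 45 mm long gap over the waist between this face and the dock's front is where fingers can hook down behind the step.
- dock: Black charging dock, fixed: 100 mm deep (x), 150 wide (y), 79 high. Origin: centre of its underside, x pointing away from the robot. Socket opening in its front face at x = -50 mm. Seated, the pack has the dock's heading and its origin is at x = -101 mm, y = 0 here; the plug is 34 mm deep in the socket, 2 mm play each side, under a roof: it comes out only straight along the dock's -x.
- detent (a joint): Lift of the sprung detent pin in the dock's roof: 0 m at rest, about 0.004 m as the bump on the plug passes under it. It gives way to a pull of roughly 10 to 18 N in the first 15 mm; then the plug slides freely.
- bay_center (a point): Centre, on the table, of a rectangle of pale masking tape stuck flat on the table (nothing stands up): inside 206 mm long (its x, roughly away from the robot) by 132 mm wide (its y), tape 14 mm wide. It lies on the other side of the table's middle from the dock.
- bottle_dark: Tall dark bottle, 80 mm diameter, 200 mm tall, standing on the table; origin at the centre of its underside. To be left alone.
- bottle_blue: Blue bottle, 72 mm diameter, 190 mm tall, standing on the table; origin at the centre of its underside. To be left alone.
- tin_tall: Tall ink tin, 100 mm diameter, 105 mm tall, standing on the table; origin at the centre of its underside. To be left alone.
- tin_left: Low ink tin, 100 mm diameter, 50 mm tall, standing on the table; origin at the centre of its underside. To be left alone.
- tin_right: Low ink tin, 96 mm diameter, 46 mm tall, standing on the table; origin at the centre of its underside. To be left alone.
Not all that is in view belongs to the job. Leave any yellow look-alike of the pack alone.

How it is judged:
By the outcome, as a careful person would: the job done as asked, in the order asked, and still so for the second after the job is handed in, with the robot touching nothing.
It also fails if it takes over 58 s, if anything falls off the work surface, if the arm or the gripper's body presses on something with over 40 N, if the wrist force passes 120 N, or if a joint passes its speed limit or range.

### The arm

A 7-joint arm with a two-finger parallel gripper is mounted at the origin on the work surface. World frame = base frame: x ahead of the robot, y to its left, z up, the work surface at z = 0. Lengths are in m, angles in rad, forces in N, time in s.
With the tool pointing down it reaches from about 0.4 to 0.9 m from the base axis. Payload 5.5 kg.
Tool frame: the origin (TCP) lies on the front face of the gripper's body, between the roots of the fingers; the fingertips stand 66 mm ahead of it and the grasp point (between the pads) lies 47 mm ahead of it; z points along the fingers, y is the line along which they close (so a half turn about z gives the same grasp; the last joint's range is limited). The gripper opens to 92 mm and grips with 3 to 60 N. Pads are 19 mm wide; open, the fingers measure 130 mm over their backs; the gripper's body (75 mm by 190 mm) begins 47 mm behind the grasp point.
Start: joints at [1.607, 0.501, -0.427, 1.55, 0.221, 1.138, -0.21], TCP at [0.146, -0.633, 0.292] pointing down, gripper open.
Joint ranges: [-2.88, 2.88], [-0.31, 2.03], [-1.54, 1.56], [0.2, 2.42], [-1.41, 4.55], [0.19, 2.02], [-2.57, 2.57]. Speed limits (rad/s): [2.57, 2.57, 3.14, 3.14, 3.14, 3.14, 3.14].

### API

Orientations are given as a 3x3 rotation matrix whose columns are the frame's x, y, z axes.
In Python, from rig import robot gives the robot as it stands.
- The arm moves only by the tool drive_tool, never from a script. Its arguments are lists of equal length, an entry for each row: "translation": the shift along the tool's x, y, z as a fraction of full scale, a list of three; "yaw": the turn about the tool's z as a fraction of full scale; "jaw": the closure, from -1 (fully open) to 1 (shut). In form: {"translation": [[x, y, z], ...], "yaw": [yaw, ...], "jaw": [jaw, ...]}. A call has 1 to 10 rows; each row shifts and turns the commanded pose from where the row before left it, along the tool's axes as they then stand; what a row does not reach is not made up. Full scale, the value 1, is 400 mm for a shift and pi rad for a turn. A row lasts 1/10 s, in which the tool goes at most 50 mm and 8.59 degrees, less where a joint would pass 70% of its speed; a pose out of reach is approached as far as the arm can. A call with a number of a shift or a turn outside -1 to 1 is refused whole. A call with a gripper value outside its range is refused whole. The fingers move at their own pace and stop on an object; the grip force is fixed at half the most. Time passes only in rows, so rows that do not move let the fingers close. It gives the time, the measured TCP pose, the force, the opening and the grip force at its end, in the units of the state.
- robot.state(): the state, without advancing time (a new reading comes with each control period).
- robot.camera(name): name is "scene" or "side" or "wrist"; returns the picture (480x640x3 uint8, red, green, blue); there is no depth.
- robot.camera_info(name): a dict with "camera_matrix" (3x3 intrinsics, pixels), "R" (3x3) and "t" (3): a world point X has camera coordinates R X + t; the wrist camera has in their place "mount" (4x4, takes a point from camera to tool coordinates, whose origin is the TCP and whose axes are the flange's). Camera axes: x right, y down, z forward; pixel columns grow to the right and rows downward; lengths in m; the calibration is good to about 2 mm. A picture is of the moment at which its call begins: read the wrist's pose just before it. camera_info takes no time and is no camera call.
- robot.hand_in(): hands the job in; it is judged then, once.
The state is a dict: "time_s": time; "joints": joint angles; "joint_vel": joint speeds; "tau": joint torques, N m; "position": TCP position; "orientation": TCP orientation; "force": force on the tool from outside, world axes, zero at the start; "torque": the same for the moment, N m; "opening": finger opening in m; "finger_force": force on a finger pad.
Only numpy, scipy, OpenCV 4.12 (cv2) and the standard library are available. Lean on these libraries where they do the work, as an engineer would, in place of code of your own. Each camera call takes 0.05 s, during which the arm holds its last target. There are 200 camera calls.

## Working session

There is one attempt and no reset: what is moved stays moved. The work goes in short steps, Python scripts to look and compute and a tool call to move; the robot and the scene stay as the last step left them, time stands still between calls to the robot, and variables do not carry over. Pictures are saved under pics/ and viewed, at most 10 in all, crops included, and the job is handed in when it is done.

Besides the shell and the picture viewer there is one more tool, called as name(argument=value, ...), one argument or row to a line, values as JSON. drive_tool: Moves the arm, as the interface text tells. Its arguments: {"type":"object","properties":{"translation":{"type":"array","items":{"type":"array","items":{"type":"number"}}},"yaw":{"type":"array","items":{"type":"number"}},"jaw":{"type":"array","items":{"type":"number"}}},"required":["translation","yaw","jaw"]}

```bash
mkdir -p pics; ls; python3 - <<'E'
from rig import robot
import cv2,numpy as np
np.set_printoptions(precision=4,suppress=True)
s=robot.state();print(s)
for n in("scene","side"):
    im=robot.camera(n);cv2.imwrite(f"pics/{n}0.png",im[:,:,::-1]);print(n,robot.camera_info(n))
print(robot.camera_info("wrist"))
E
```

```text
pics
{'time_s': 0.0, 'joints': array([ 1.6072,  0.5019, -0.4268,  1.5515,  0.2208,  1.1383, -0.2103]), 'joint_vel': array([ 0.0008, -0.    ,  0.0006, -0.0012, -0.0002, -0.0003,  0.0002]), 'tau': array([ -0.    , -56.6594,  -5.8159, -27.9121,  -0.0685,   0.0308,
         0.0002]), 'position': array([ 0.146 , -0.6328,  0.2912]), 'orientation': array([[ 0.9744,  0.2249, -0.0004],
       [ 0.2249, -0.9744,  0.0019],
       [ 0.0001, -0.002 , -1.    ]]), 'force': array([-0.2046,  0.8596, -0.2342]), 'torque': array([ 0.0142, -0.0173, -0.0108]), 'finger_force': 0.0, 'opening': 0.09156148815874017}
scene {'camera_matrix': array([[499.9391,   0.    , 316.2491],
       [  0.    , 499.9391, 244.5724],
       [  0.    ,   0.    ,   1.    ]]), 'R': array([[-0.7334,  0.6796,  0.0171],
       [ 0.5065,  0.563 , -0.653 ],
       [-0.4535, -0.4703, -0.7571]]), 't': array([ 0.3652, -0.213 ,  1.4549])}
side {'camera_matrix': array([[547.5267,   0.    , 311.5191],
       [  0.    , 547.5267, 240.715 ],
       [  0.    ,   0.    ,   1.    ]]), 'R': array([[-0.9416, -0.3365, -0.0153],
       [-0.2433,  0.7106, -0.6602],
       [ 0.233 , -0.6179, -0.751 ]]), 't': array([0.4729, 0.1512, 1.1734])}
{'camera_matrix': array([[346.5889,   0.    , 322.5353],
       [  0.    , 346.5889, 240.2136],
       [  0.    ,   0.    ,   1.    ]]), 'mount': array([[ 0.0001, -0.9646, -0.2636,  0.0708],
       [ 1.    ,  0.    ,  0.0002, -0.0012],
       [-0.0002, -0.2636,  0.9646, -0.0927],
       [ 0.    ,  0.    ,  0.    ,  1.    ]])}
```

View pics/scene0.png

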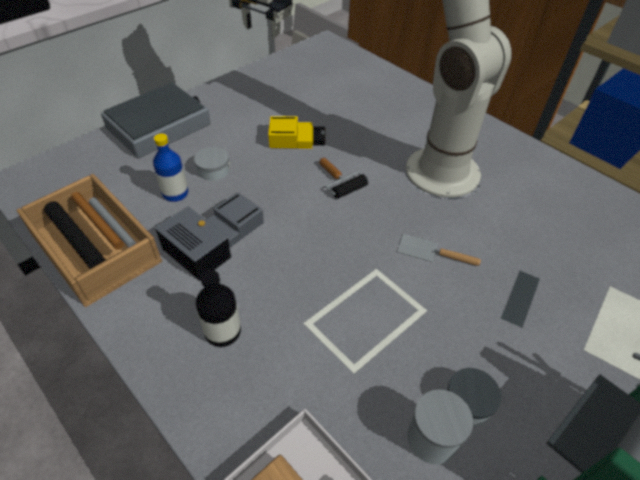

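View pics/side0.png

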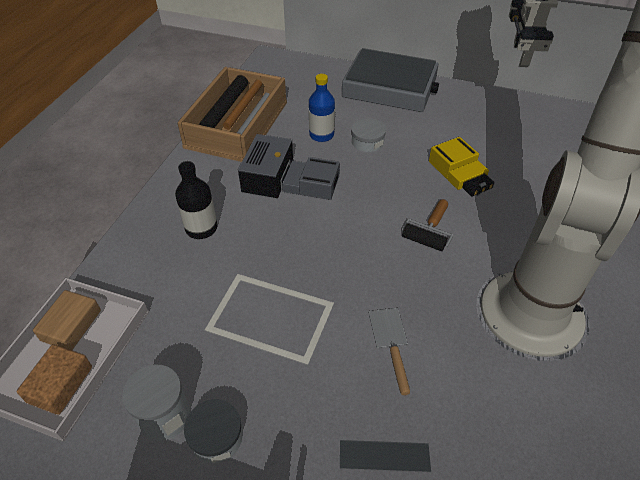

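Scene: the docked grey pack is at about (238,215), the dock at (195,240), and the tape at (376,270), (426,311), (354,370), (305,323). In the side view the pack is at (318,177), the dock at (267,165), and the tape corners at (238,276), (334,302), (309,361), (206,330). I'll enlarge the pack and measure the bay.

```bash
cat > h.py <<'E'
import numpy as np, cv2
from rig import robot
np.set_printoptions(precision=4,suppress=True)
def ray(n,uv,z,info=None):
    i=robot.camera_info(n); K,R,t=i["camera_matrix"],i["R"],i["t"]
    c=-R.T@t; d=R.T@np.linalg.inv(K)@np.array([uv[0],uv[1],1.]); return c+d*(z-c[2])/d[2]
def proj(n,X):
    i=robot.camera_info(n); p=i["camera_matrix"]@(i["R"]@np.asarray(X)+i["t"]); return p[:2]/p[2]
E
python3 - <<'E'
from h import *
for n,seed in(("scene",(365,320)),("side",(270,318))):
    im=cv2.imread(f"pics/{n}0.png"); g=cv2.cvtColor(im,6)
    m=(g>150).astype(np.uint8)
    # tape component: its hole contains seed
    cs,h=cv2.findContours(m,cv2.RETR_CCOMP,cv2.CHAIN_APPROX_NONE)
    for c,hh in zip(cs,h[0]):
        if hh[3]>=0 and cv2.pointPolygonTest(c,seed,False)>0:
            for nm,cc in(("in",c),("out",cs[hh[3]])):
                P=np.array([ray(n,p[0],0)[:2] for p in cc],np.float32)
                (ce,sz,a)=cv2.minAreaRect(P); print(n,nm,np.array(ce),np.array(sz),a)
                print(cv2.boxPoints((ce,sz,a)).round(3).tolist())
a=cv2.imread("pics/scene0.png")[180:290,140:280];b=cv2.imread("pics/side0.png")[120:210,225:355]
cv2.imwrite("pics/cropA.png",cv2.resize(a,None,fx=5,fy=5,interpolation=2));cv2.imwrite("pics/cropB.png",cv2.resize(b,None,fx=6,fy=6,interpolation=2))
E
```

```text
scene in [0.5249 0.1935] [0.1342 0.2082] 88.83116912841797
[[0.4189999997615814, 0.1289999932050705], [0.628000020980835, 0.12399999797344208], [0.6299999952316284, 0.2590000033378601], [0.421999990940094, 0.2630000114440918]]
scene out [0.5251 0.1934] [0.1619 0.2362] 88.90512084960938
[[0.4050000011920929, 0.11500000208616257], [0.6420000195503235, 0.10999999940395355], [0.6449999809265137, 0.2720000147819519], [0.4090000092983246, 0.2770000100135803]]
```

View pics/cropA.png

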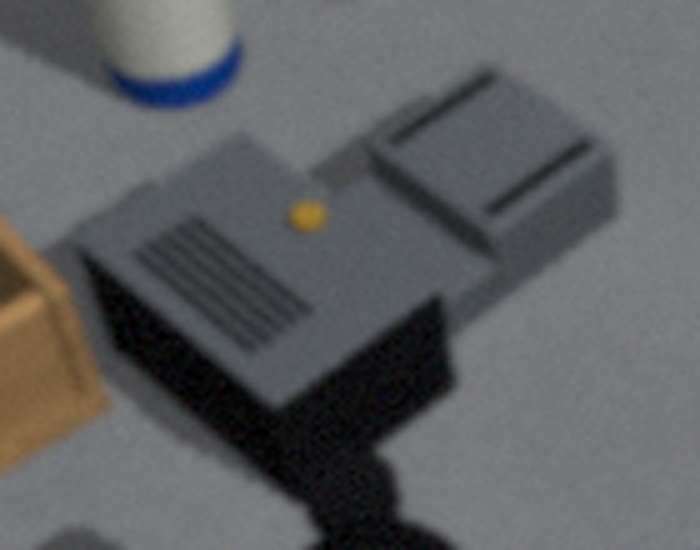

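View pics/cropB.png

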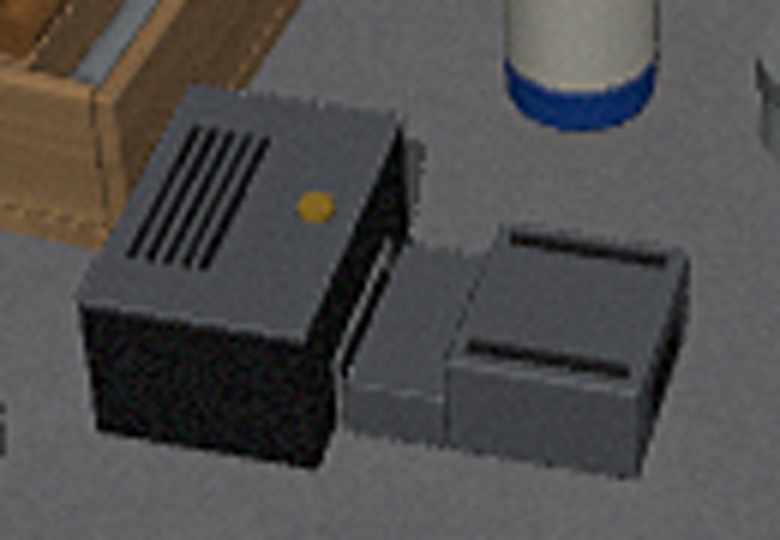

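The crops show the block-top and dock-top corners clearly. I'll convert them to points and cross-check both views against the given sizes.

```bash
python3 - <<'E'
from h import *
def full(c,o,s): return np.array(o)+(np.array(c)+.5)/s-.5
# order: stepL/stepR/backR/backL ; L = scene upper (y smaller?)
V={"scene":((140,180),5,[(372,150),(492,250),(612,150),(490,68)],[(240,132),(440,295),(275,410),(75,240)]),
   "side":((225,120),6,[(503,230),(450,360),(638,388),(688,255)],[(402,122),(308,345),(80,303),(195,88)])}
for n,(o,s,bl,dk) in V.items():
    for nm,pts,z in(("block",bl,.052),("dock",dk,.079)):
        P=np.array([ray(n,full(p,o,s),z)[:2] for p in pts]); 
        print(n,nm,P.tolist() if 0 else P.round(4).tolist(),"sides",[round(np.linalg.norm(P[i]-P[i-3]),4) for i in range(4)])
        f=(P[0]+P[1])/2;b=(P[2]+P[3])/2
        e=f-b if nm=="block" else b-f
        w=P[1]-P[0]
        print("  front",f,"ctr",P.mean(0),"head len",np.degrees(np.arctan2(e[1],e[0])),"head width",np.degrees(np.arctan2(w[1],w[0]))-90)
for n,L in{"scene":{"dark":(222,338),"blue":(175,193),"yellow":(290,140),"roller":(348,186),"rollerhandle":(330,168),"scraper":(415,247),"scrapend":(478,262),"tinR":(212,163),"tinTbase":(440,452),"tinL":(475,400)},
  "side":{"dark":(199,232),"blue":(321,135),"yellow":(460,165),"roller":(425,235),"scraper":(388,326),"tinR":(368,135),"tinL":(213,430)}}.items():
    for k,p in L.items(): print(n,k,ray(n,p,0.)[:2])
E
```

```text
scene block [[0.6069, -0.2643], [0.6033, -0.1689], [0.5167, -0.1835], [0.5263, -0.2729]] sides [np.float64(0.0955), np.float64(0.0879), np.float64(0.0899), np.float64(0.0811)]
  front [ 0.6051 -0.2166] ctr [ 0.5633 -0.2224] head len 7.87884529215784 head width 2.165409436073574
scene dock [[0.6607, -0.2933], [0.6514, -0.1406], [0.7469, -0.1341], [0.7589, -0.284]] sides [np.float64(0.153), np.float64(0.0958), np.float64(0.1503), np.float64(0.0986)]
  front [ 0.6561 -0.217 ] ctr [ 0.7045 -0.213 ] head len 4.674391722473825 head width 3.515622813293504
side block [[0.6043, -0.2636], [0.5969, -0.1774], [0.5165, -0.1864], [0.5226, -0.2736]] sides [np.float64(0.0865), np.float64(0.0808), np.float64(0.0874), np.float64(0.0824)]
  front [ 0.6006 -0.2205] ctr [ 0.5601 -0.2252] head len 6.682015465064449 head width 4.927320655828254
side dock [[0.6599, -0.288], [0.6442, -0.1397], [0.7442, -0.1333], [0.7561, -0.2811]] sides [np.float64(0.1492), np.float64(0.1002), np.float64(0.1483), np.float64(0.0964)]
  front [ 0.652  -0.2138] ctr [ 0.7011 -0.2105] head len 3.8899644760544603 head width 6.024749918690176
scene dark [0.7965 0.0216]
scene blue [ 0.6246 -0.4356]
scene yellow [ 0.234  -0.4037]
scene roller [ 0.2484 -0.1378]
scene rollerhandle [ 0.2329 -0.2272]
scene scraper [0.2828 0.1349]
scene scrapend [0.2044 0.271 ]
scene tinR [ 0.4754 -0.4728]
scene tinTbase [0.6387 0.492 ]
scene tinL [0.5058 0.4764]
side dark [0.7855 0.0261]
side blue [ 0.6264 -0.4288]
side yellow [ 0.2255 -0.4252]
side roller [ 0.2621 -0.1424]
side scraper [0.2821 0.1369]
side tinR [ 0.4977 -0.4719]
side tinL [0.5308 0.4613]
```

Both views agree: dock centre about (0.703, -0.212), heading about 4.5°, so the step is at about (0.602, -0.220). The bay is at (0.525, 0.1935), heading about -1.2°, inside 208x134 mm. Plan: hook behind the step and pull about 90 mm, then grip the 70 mm plug and slide. First I'll go above the gap.

drive_tool(
  translation=[
    [0,0,0],
    [0.0845,-0.0627,0],
    [0.0845,-0.0627,0],
    [0.0845,-0.0627,0],
    [0.0845,-0.0627,0],
    [0.0845,-0.0627,0],
    [0.0845,-0.0627,0],
    [0.0845,-0.0627,0],
    [0.0845,-0.0627,0],
    [0.0845,-0.0627,0],
  ],
  yaw=[0.0472,0,0,0,0,0,0,0,0,0],
  jaw=[0,0,0,0,0,0,0,0,0,0],
)

```text
time_s: 1.1
position: [0.4326, -0.3831, 0.2919]
orientation: [[0.997, 0.078, -0.001], [0.078, -0.997, 0.0], [-0.0, -0.0, -1.0]]
force: [0.1, -0.4, 0.4]
opening: 0.0458
finger_force: 0.0
```

drive_tool(
  translation=[
    [0.0845,-0.0627,0],
    [0.0845,-0.0627,0],
    [0.0845,-0.0627,0],
    [0.0845,-0.0627,0],
    [0.0845,-0.0627,0],
    [0.0845,-0.0627,0],
    [0,0,0],
    [0,0,0],
  ],
  yaw=[0,0,0,0,0,0,0,0],
  jaw=[0,0,0,0,0,0,0,0],
)

```text
time_s: 1.9
position: [0.6226, -0.2167, 0.2914]
orientation: [[0.997, 0.082, -0.001], [0.082, -0.997, 0.001], [-0.001, -0.001, -1.0]]
force: [-0.7, -0.4, 0.2]
opening: 0.0456
finger_force: 0.0
```

```bash
python3 - <<'E'
from h import *
s=robot.state();im=robot.camera("wrist");print(s["position"],s["orientation"])
np.savez("w1.npz",p=s["position"],R=s["orientation"])
cv2.imwrite("pics/wrist1.png",im[:,:,::-1])
E
```

```text
[ 0.6226 -0.2167  0.2914] [[ 0.9967  0.0817 -0.001 ]
 [ 0.0817 -0.9967  0.001 ]
 [-0.0009 -0.0011 -1.    ]]
```

View pics/wrist1.png

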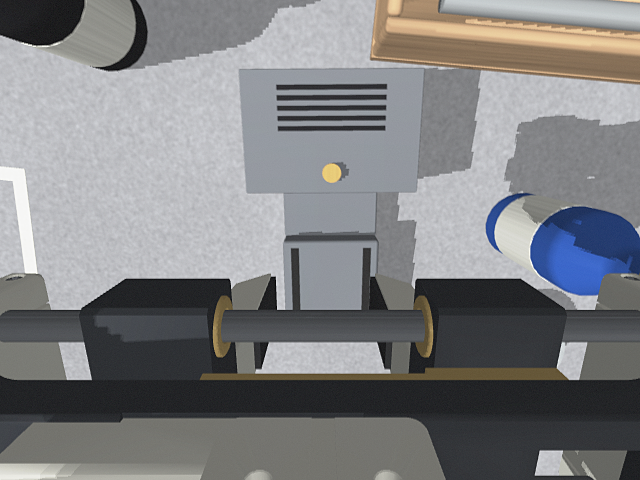

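The wrist view shows dock top corners (239,69), (424,67), (417,192), (247,192), and the step top edge from (286,241) to (377,240).

```bash
cat >> h.py <<'E'
def wray(uv,z,p,R):
    i=robot.camera_info("wrist"); M=i["mount"]; 
    d=R@M[:3,:3]@np.linalg.inv(i["camera_matrix"])@np.array([uv[0],uv[1],1.]); c=p+R@M[:3,3]
    return (c+d*(z-c[2])/d[2])[:2]
E
python3 - <<'E'
from h import *
w=np.load("w1.npz")
D=np.array([wray(u,.079,w["p"],w["R"]) for u in[(247,192),(417,192),(424,67),(239,69)]])
S=np.array([wray(u,.052,w["p"],w["R"]) for u in[(286,241),(377,240)]])
print(D,D.mean(0),[np.linalg.norm(D[i]-D[i-1]) for i in range(4)]);print(S,S.mean(0),np.linalg.norm(S[1]-S[0]))
for a,b in((D[1],D[0]),(D[2],D[3]),(S[1],S[0])): e=b-a;print(np.degrees(np.arctan2(e[1],e[0]))-90)
E
```

```text
[[ 0.6479 -0.1466]
 [ 0.6601 -0.2956]
 [ 0.7599 -0.2858]
 [ 0.7463 -0.1378]] [ 0.7035 -0.2165] [np.float64(0.0987848190912688), np.float64(0.14947295121905754), np.float64(0.10022523479273261), np.float64(0.14861530867426495)]
[[ 0.5983 -0.1809]
 [ 0.6068 -0.2709]] [ 0.6026 -0.2259] 0.09043414158997742
4.694096892066597
5.2455797661371975
5.353283350050248
```

Wrist view confirms: heading 5.0°, step at (0.6026, -0.223), gap centre (0.625, -0.221). Descending to fingertips at about z=0.033.

drive_tool(
  translation=[
    [0.005,0.0125,0],
    [0,0,0.09],
    [0,0,0.09],
    [0,0,0.09],
    [0,0,0.08],
    [0,0,0.08],
    [0,0,0.05],
    [0,0,0],
  ],
  yaw=[-0.0017,0,0,0,0,0,0,0],
  jaw=[0,0,0,0,0,0,0,0],
)

```text
time_s: 2.75
position: [0.6227, -0.2258, 0.098]
orientation: [[0.997, 0.081, -0.003], [0.081, -0.997, -0.0], [-0.003, -0.0, -1.0]]
force: [0.2, 0.4, 0.1]
opening: 0.0457
finger_force: 0.0
```

drive_tool(
  translation=[
    [0,-0.01,0],
    [-0.02,0,0],
    [-0.01,0,0],
    [-0.01,0,0],
    [-0.01,0,0],
    [-0.01,0,0],
    [-0.01,0,0],
    [-0.01,0,0],
    [-0.01,0,0],
    [-0.01,0,0],
  ],
  yaw=[0,0,0,0,0,0,0,0,0,0],
  jaw=[0,0,0,0,0,0,0,0,0,0],
)

```text
time_s: 3.75
position: [0.587, -0.2229, 0.1026]
orientation: [[0.996, 0.084, 0.007], [0.084, -0.996, -0.001], [0.007, 0.002, -1.0]]
force: [5.5, -0.0, 2.6]
opening: 0.0459
finger_force: 2.6
```

drive_tool(
  translation=[
    [-0.02,0,0.003],
    [-0.02,0,0.003],
    [-0.02,0,0],
    [-0.02,0,0],
    [-0.02,0,0],
    [-0.02,0,0],
    [-0.02,0,0],
    [-0.02,0,0],
    [-0.02,0,0],
    [0,0,0],
  ],
  yaw=[0,0,0,0,0,0,0,0,0,0],
  jaw=[0,0,0,0,0,0,0,0,0,0],
)

```text
time_s: 4.75
position: [0.5154, -0.2295, 0.1007]
orientation: [[0.996, 0.084, 0.008], [0.084, -0.996, -0.003], [0.008, 0.003, -1.0]]
force: [4.8, -0.0, 4.3]
opening: 0.046
finger_force: 2.5
```

```bash
python3 - <<'E'
from h import *
s=robot.state();im=robot.camera("side");print(s["position"])
cv2.imwrite("pics/side1.png",cv2.resize(im[100:250,200:420,::-1],None,fx=3.5,fy=3.5,interpolation=2))
E
```

```text
[ 0.5154 -0.2295  0.1007]
```

View pics/side1.png

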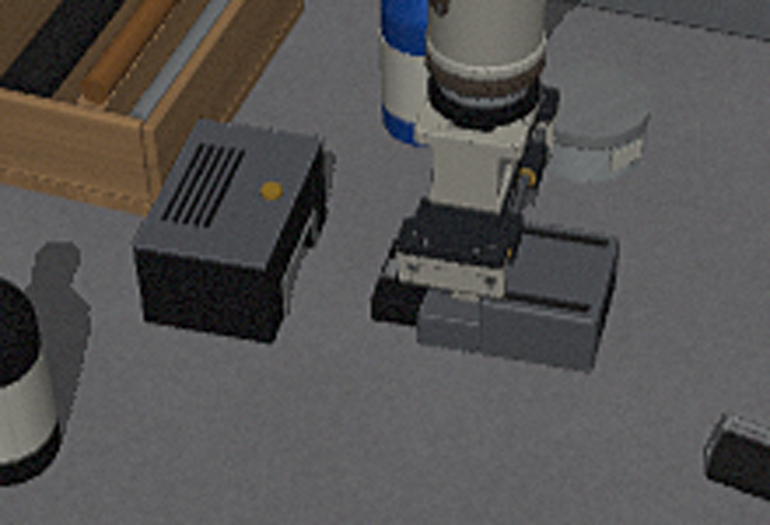

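The pack is out: the dark plug is visible at crop (390,300), well clear of the dock. Backing off, raising and opening to measure from the wrist.

drive_tool(
  translation=[
    [0.03,0,0],
    [0,0,-0.05],
    [0,0,-0.12],
    [0,0,-0.12],
    [0,0,-0.12],
    [0,0,-0.05],
    [0,0,0],
    [0,0,0],
  ],
  yaw=[0,0,0,0,0,0,0,0],
  jaw=[0,0,0,-1,-1,-1,-1,-1],
)

```text
time_s: 5.6
position: [0.524, -0.2279, 0.2816]
orientation: [[0.997, 0.083, -0.001], [0.083, -0.997, -0.0], [-0.001, 0.0, -1.0]]
force: [-0.3, -0.1, 0.0]
opening: 0.0809
finger_force: 0.0
```

```bash
python3 - <<'E'
from h import *
s=robot.state();im=robot.camera("wrist");print(s["position"],s["orientation"])
np.savez("w2.npz",p=s["position"],R=s["orientation"])
cv2.imwrite("pics/wrist2.png",im[:,:,::-1])
E
```

```text
[ 0.524  -0.2279  0.2816] [[ 0.9965  0.0833 -0.0009]
 [ 0.0833 -0.9965 -0.0004]
 [-0.001   0.0003 -1.    ]]
```

View pics/wrist2.png

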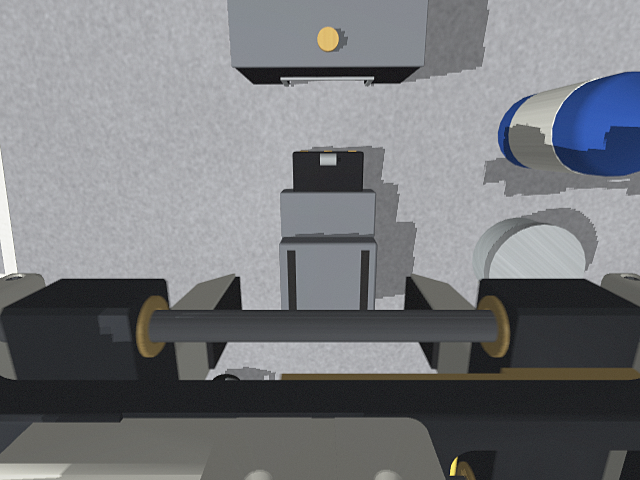

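Wrist view: plug tip edge (293,152)-(363,152), waist front edge (282,190)-(375,190), step edge (281,242)-(377,242).

```bash
python3 - <<'E'
from h import *
w=np.load("w2.npz")
for nm,a,b,z,off in(("tip",(293,152),(363,152),.025,.085),("waist",(282,190),(375,190),.03,.045),("step",(281,242),(377,242),.052,0)):
    A,B=wray(a,z,w["p"],w["R"]),wray(b,z,w["p"],w["R"]);e=A-B;h=np.arctan2(e[1],e[0])-np.pi/2
    m=(A+B)/2; h0=np.radians(5); o=m-off*np.array([np.cos(h0),np.sin(h0)])
    print(nm,m,np.linalg.norm(e),np.degrees(h),"origin",o,"in tool",w["R"].T[:2,:2]@(o+.067*np.array([np.cos(h0),np.sin(h0)])-w["p"][:2]))
E
```

```text
tip [ 0.5884 -0.2268] 0.06837581386076774 4.78464972231447 origin [ 0.5037 -0.2342] in tool [0.0462 0.0043]
waist [ 0.5522 -0.2304] 0.09213136376781852 4.780993088519242 origin [ 0.5073 -0.2343] in tool [0.0499 0.0048]
step [ 0.505  -0.2347] 0.09269445340569576 4.775632431399154 origin [ 0.505  -0.2347] in tool [0.0475 0.0049]
```

drive_tool(
  translation=[
    [0.12,0.011,0],
    [0,0,0.1],
    [0,0,0.1],
    [0,0,0.1],
    [0,0,0.1],
    [0,0,0.06],
    [0,0,0],
    [0,0,0],
  ],
  yaw=[0,0,0,0,0,0,0,0],
  jaw=[-1,-1,-1,-1,-1,-1,-1,-1],
)

```text
time_s: 6.45
position: [0.5719, -0.2274, 0.0966]
orientation: [[0.996, 0.084, -0.003], [0.084, -0.996, 0.002], [-0.003, -0.002, -1.0]]
force: [0.6, -0.4, 0.5]
opening: 0.0917
finger_force: 0.0
```

drive_tool(
  translation=[
    [0,0.003,0.03],
    [0,0,0.027],
    [0,0,0],
    [0,0,0],
    [0,0,0],
    [0,0,0],
    [0,0,0],
    [0,0,0],
  ],
  yaw=[0,0,0,0,0,0,0,0],
  jaw=[-1,-1,-1,0.5,1,1,1,1],
)

```text
time_s: 7.25
position: [0.5732, -0.2293, 0.0756]
orientation: [[0.996, 0.084, 0.001], [0.084, -0.996, -0.0], [0.001, 0.0, -1.0]]
force: [-0.1, 0.8, 2.7]
opening: 0.07
finger_force: 30.0
```

Plug gripped (opening 70 mm). Turning to the bay heading, then sliding.

drive_tool(
  translation=[
    [0,0,0],
    [0,0,0],
    [0,0,0],
    [0,-0.02,0],
    [0,-0.04,0],
    [0,-0.05,0],
    [0,-0.05,0],
    [0,-0.05,0],
    [0,-0.05,0],
    [0,-0.05,0],
  ],
  yaw=[0.0111,0.0111,0.0111,0,0,0,0,0,0,0],
  jaw=[1,1,1,1,1,1,1,1,1,1],
)

```text
time_s: 8.25
position: [0.5758, -0.1072, 0.0756]
orientation: [[1.0, -0.024, 0.001], [-0.024, -1.0, -0.003], [0.001, 0.003, -1.0]]
force: [0.2, -5.1, 3.5]
opening: 0.0696
finger_force: 30.0
```

drive_tool(
  translation=[
    [0.002,-0.05,0],
    [0.002,-0.05,0],
    [0.002,-0.05,0],
    [0.002,-0.05,0],
    [0.002,-0.05,0],
    [0.002,-0.05,0],
    [0.002,-0.05,0],
    [0.002,-0.05,0],
    [0.002,-0.05,0],
    [0.002,-0.05,0],
  ],
  yaw=[0,0,0,0,0,0,0,0,0,0],
  jaw=[1,1,1,1,1,1,1,1,1,1],
)

```text
time_s: 9.25
position: [0.5882, 0.0917, 0.0756]
orientation: [[1.0, -0.024, 0.0], [-0.024, -1.0, -0.004], [0.001, 0.004, -1.0]]
force: [-0.3, -8.3, 7.2]
opening: 0.0696
finger_force: 30.0
```

drive_tool(
  translation=[
    [0.002,-0.05,0],
    [0.002,-0.05,0],
    [0.001,-0.05,0],
    [0.001,-0.04,0],
    [0,-0.03,0],
    [0,-0.02,0],
    [0,0,0],
    [0,0,0],
  ],
  yaw=[0,0,0,0,0,0,0,0],
  jaw=[1,1,1,1,1,1,1,1],
)

```text
time_s: 10.05
position: [0.5924, 0.1904, 0.0756]
orientation: [[1.0, -0.022, 0.001], [-0.022, -1.0, -0.0], [0.001, 0.0, -1.0]]
force: [-0.0, -0.2, 5.0]
opening: 0.0697
finger_force: 30.0
```

Now release, go up and aside, and check.

drive_tool(
  translation=[
    [0,-0.004,0],
    [0,0,0],
    [0,0,0],
    [0,0,0],
    [0,0,0],
    [0,0,-0.05],
    [0,0,-0.12],
    [0,0,-0.12],
    [0,0,-0.12],
    [0,0,-0.12],
  ],
  yaw=[0,0,0,0,0,0,0,0,0,0],
  jaw=[1,1,-1,-1,-1,-1,-1,-1,-1,-1],
)

```text
time_s: 11.05
position: [0.5914, 0.1923, 0.2886]
orientation: [[1.0, -0.02, -0.001], [-0.02, -1.0, 0.0], [-0.001, -0.0, -1.0]]
force: [0.5, -0.1, 0.1]
opening: 0.0917
finger_force: 0.0
```

drive_tool(
  translation=[
    [0,0.125,0],
    [0,0.125,0],
    [0,0.125,0],
    [0,0.125,0],
    [0,0.125,0],
    [0,0.125,0],
    [0,0.125,0],
    [0,0,0],
    [0,0,0],
  ],
  yaw=[0,0,0,0,0,0,0,0,0],
  jaw=[-1,-1,-1,-1,-1,-1,-1,-1,-1],
)

```text
time_s: 11.95
position: [0.5842, -0.1597, 0.2865]
orientation: [[1.0, -0.025, -0.001], [-0.025, -1.0, 0.001], [-0.001, -0.001, -1.0]]
force: [-0.0, 0.8, -0.7]
opening: 0.092
finger_force: 0.0
```

```bash
python3 - <<'E'
from h import *
im=robot.camera("scene")[:,:,::-1];im2=robot.camera("side")[:,:,::-1];print(robot.state()["position"])
cv2.imwrite("pics/f_scene.png",im);cv2.imwrite("pics/f_side.png",im2)
a=cv2.resize(im[250:390,290:440],(600,560),interpolation=2);cv2.imwrite("pics/final.png",a)
b=cv2.resize(im2[255:375,190:350],(800,600),interpolation=2);cv2.imwrite("pics/final2.png",b)
E
```

```text
[ 0.5848 -0.1561  0.2868]
```

View pics/final.png

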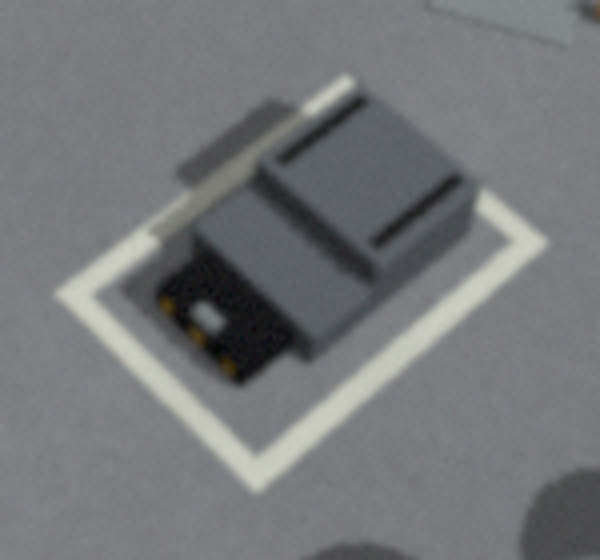

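View pics/final2.png

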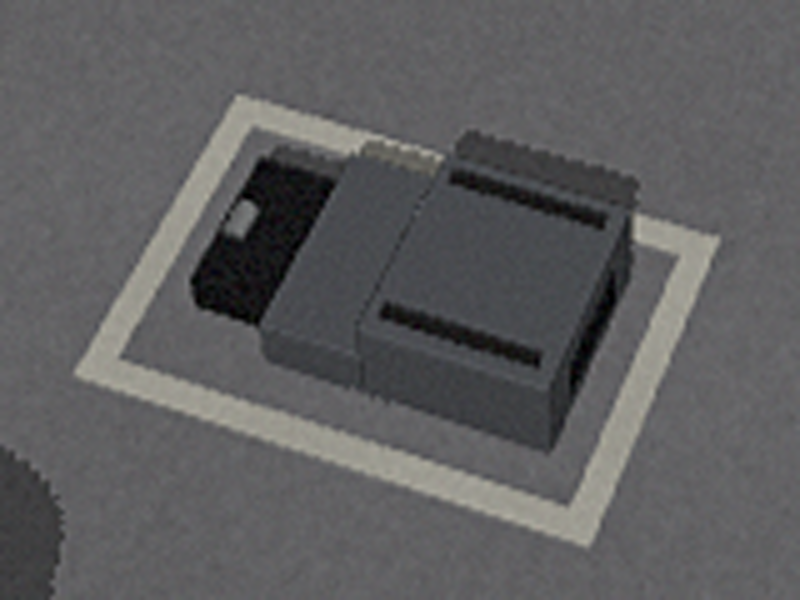

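Both crops show the pack flat inside the tape and parallel to it; in the side crop the tape's inner corners are (252,128), (682,255), (570,508), (118,360). A quick number check of the clearance:

```bash
python3 - <<'E'
from h import *
f=lambda c:np.array((190,255))+(np.array(c)+.5)/5-.5
T=np.array([ray("side",f(c),0)[:2] for c in[(252,128),(682,255),(570,508),(118,360)]])
B=np.array([ray("side",f(c),z)[:2] for c,z in[((550,450),0),((265,348),0)]])
W=np.array([ray("side",f(c),.03)[:2] for c in[(265,330),(362,155)]])
S=np.array([ray("side",f(c),.052)[:2] for c in[(362,322),(440,165),(548,383),(630,212)]])
print(T,T.mean(0));print("near base corners (back,waist front)",B);print("waist front mid",W,W.mean(0));print("step/back",S,S[:2].mean(0),S[2:].mean(0))
E
```

```text
[[0.6285 0.1283]
 [0.4222 0.1304]
 [0.4255 0.2625]
 [0.6309 0.2593]] [0.5268 0.1951]
near base corners (back,waist front) [[0.4426 0.24  ]
 [0.5744 0.2334]]
waist front mid [[0.5669 0.2419]
 [0.5642 0.1458]] [0.5656 0.1939]
step/back [[0.523  0.2378]
 [0.5227 0.1544]
 [0.4417 0.24  ]
 [0.4384 0.151 ]] [0.5228 0.1961] [0.4401 0.1955]
```

Pack origin is at about (0.523, 0.195) against the bay centre at (0.526, 0.194), with parallel sides: within 3 mm.

```bash
python3 -c "
from rig import robot
print(robot.hand_in())"
```

```text
the job is handed in; nothing more can be done
None
```

The pack was pulled straight out of its dock and slid flat into the tape rectangle, where it sits within about 3 mm of centre and parallel to the sides; the job is handed in at about 12 s, and the arm never went near the bottles or tins.

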